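# Close and latch the cutter chest

## Robot

A 6-joint arm with a two-finger parallel gripper is mounted at the origin on the work surface. World frame = base frame: x ahead of the robot, y to its left, z up, the work surface at z = 0. Lengths are in m, angles in degrees, forces in N, time in s.
With the tool pointing down it reaches from about 0.275 to 0.725 m from the base axis. Payload 5.6 kg.
Tool frame: the origin (TCP) lies on the centre line of the jaws, within the pads' length; the fingertips stand 22 mm ahead of it and the grasp point (between the pads) lies 3 mm ahead of it (finger_overhang is the distance from the TCP to the fingertips, in m); z points along the fingers, y is the direction in which the jaws open and shut (so a half turn about z gives the same grasp; the last joint's range is limited). The gripper opens to 85 mm and grips with 20 to 120 N. Pads are 22 mm wide; open, the fingers measure 114 mm over their backs; the gripper's body (76 mm by 85 mm) begins 54 mm behind the grasp point. The pads swing forward as they close: fully open they stand 13 mm farther back than shut.
Start: joints at [90.161, 14.616, 6.199, 0, -81.583, -16.306], TCP at [0.153, 0.528, 0.253] pointing down, gripper open.
Joint ranges: [-168.99, 168.99], [-69.2, 112.95], [-62.41, 85.93], [-164.36, 98.24], [-168.68, -3.75], [-174.98, 174.98]. Speed limits (degrees/s): [147.25, 147.25, 180, 180, 180, 180].

## Interface

Orientations are given as a 3x3 rotation matrix whose columns are the frame's x, y, z axes.
In Python, from workcell import observe, snapshot, calibration, sign_off, finger_overhang gives the robot as it stands. The module is installed in compiled form; this text tells all that it offers.
- The arm moves only by the tool apply_moves, never from a script. Its argument "commands" is a list that holds one entry, the list of rows, each a list of 4 numbers: the shift along the tool's x, y, z in units of 0.12 m (1.0 is 0.12 m), then the turn about the tool's z in units of pi/2 rad (1.0 is pi/2 rad). A call has 1 to 20 rows; each row is the pose to reach, as a shift and turn from the pose measured when the call began, along the tool's axes at that moment; what a row does not reach only later rows make up. A row lasts 1/8 s, in which the tool goes at most 62.5 mm and 10.7 degrees, less where a joint would pass 70% of its speed; a pose out of reach is approached as far as the arm can. A call with a number of a shift or a turn outside -1 to 1 is refused whole. A call with a gripper value outside its range is refused whole. "gripper" is the gripper command: -1 is shut, 1 is fully open, values between are in proportion, set as the call begins (left out, the last holds). The fingers move at their own pace and stop on an object; "force" is the grip in N (left out, the last holds). Time passes only in rows, so rows that repeat a pose let the fingers close. It gives the time, the measured TCP pose, the force and the opening at its end, in the units of the state.
- observe(): the state, without advancing time (a new reading comes with each control period).
- snapshot(name): name is "side" or "top" or "wrist"; returns (picture, depth): 384x512x3 uint8, red, green, blue; 384x512 float32, m along the optical axis (not along the pixel's ray), 0 where there is no reading.
- calibration(name): a dict with "vfov" (degrees; the focal length in pixels is half the picture's height over the tangent of half this angle, whatever the lens; pixels are square), "cx", "cy" (the principal point, pixels), "pose" (4x4, takes a point from camera to world coordinates). Camera axes: x right, y up, looking along -z (the intrinsics and any distortion apply to the point x, -y, -z); pixel columns grow to the right and rows downward; lengths in m; the calibration is good to about 2 mm. A picture is of the moment at which its call begins: read the wrist's pose just before it. calibration takes no time and is no camera call; for the wrist camera it gives the pose at the moment of the call.
- sign_off(): hands the job in, once; it reports no verdict.
The state is a dict: "time": time; "joint_pos": joint angles; "qd": joint speeds; "joint_efforts": joint torques, N m; "eef_pos": TCP position; "eef_rot": TCP orientation; "ft_force": force on the tool from outside, world axes, zero at the start; "moment": the same for the moment, N m; "opening": finger opening in m.
Only numpy, scipy, OpenCV 4.12 (cv2) and the standard library are available. Lean on these libraries where they do the work, as an engineer would, in place of code of your own. Each camera call takes 0.05 s, during which the arm holds its last target.

## Task

Slide the lid of the cutter chest shut and leave it latched: raise the drop bar so that its tooth clears the front of the keeper, ease the lid on until the tooth has dropped fully into the keeper's notch, and let go. Do not ram the lid or the bar, and leave the jar, offcut, glue bottle, mug, tape and brush where they are.

Things in the scene. Friction and masses are not known exactly. Their poses are not given: they have to be found in the camera images.
- chest: Fixed plywood chest, 220 mm (its x) by 470 mm (its y), 90 mm high. Origin: centre of its underside; z up. Its lid slides along the chest's y over fixed top boards (90 mm up) between aluminium channels at x = +-95 mm (tops 110 mm up); +y closes it. The steel keeper stands on the +y end, the drop bar on the lid, both at x = 0.
- keeper_place (a point): Point fixed to the chest (not to the keeper) at x = 0, y = 160 mm, 125 mm above the table (the keeper's top level): the middle of the range in which the keeper may be clamped. The centre of the keeper's notch lies within 12 mm of this point along y, not known more closely: feel for it, or look.
- keeper_base (a point): Point fixed to the chest, 35 mm below keeper_place. The keeper: steel block 46 mm wide (x), 85 mm long (y), top 125 mm above the table, upright ends. Going +y: 31 mm of flat top, a notch right across it (18 mm long in y, 19 mm deep), then 36 mm of top of the same height. It does not shift when pushed with ordinary force.
- lid (a joint): Travel of the sliding lid in m: 0 = fully open, grows to the chest's +y (closing), end stop 0.146. Board 170 (x) by 180 (y) by 12 mm, top 104 mm above the table; 2 to 4 N slides it, it stays where left. With the bar level the tooth meets the keeper's front at 0.063 to 0.087; with the tooth in mid-notch it is 0.108 to 0.132, by where the keeper is (+-0.004 play).
- bar (a joint): Angle of the steel drop bar in rad: 0 = level, its rest; grows as the nose (+y end) rises; stop at 0.24. Pressing the pad on its tail down with 2 to 5 N raises the nose; released, it falls back. Above about 0.10 the tooth clears the keeper's top; 0.09 = tooth resting on that top; 0 = tooth down in the notch (or bar level away from the keeper).
- pivot (a point): Pivot of the drop bar, on the lid, 134 mm above the table, at chest x = 0, y = -95 mm + lid travel. Axes as the chest. The bar lies along y: 18 mm wide, 10 mm thick, 145 mm long to the nose (+y), 95 mm to the tail's end (-y), about 0.34 kg, nose-heavy. Its cheeks stand 15 mm above the pivot, 38 mm wide.
- pad (a point): Centre of the top face of the thumb pad on the bar's tail: 36 mm (x) by 45 mm (y), 72.5 mm to -y of the pivot, 139 mm above the table when level; 17 mm lower at the bar's stop. Free from above and from -y; the bridge stands just in front (+y) of it.
- tooth (a point): Centre of the lower end of the tooth under the bar's nose, 135 mm to +y of the pivot, 113 mm above the table when the bar is level (12 mm below the keeper's top). Tooth 18 mm wide (x), 10 mm long (y), 16 mm deep below the bar, upright faces.
- bridge (a point): Centre of the rear (-y) face of an upright aluminium plate fixed to the lid, bridging the tail: 70 mm wide (x), 10 mm thick, from 144 to 178 mm above the table, on two posts (42 mm apart inside). 41 mm to -y of the pivot, axes as the chest. Pushing this face to +y slides the lid; a finger behind it can press the pad at the same time.
- jar_mid (a point): Middle of a small glass jar with steel cap, 42 mm across, 55 mm high, standing on the chest beside the keeper. Leave alone.
- offcut_mid (a point): Middle of a wood offcut 45 x 60 x 28 mm lying on the chest on the other side of the keeper. Leave alone.
- glue_mid (a point): Middle of a standing white glue bottle, 60 mm across, 160 mm high, on the table. Leave alone.
- mug_mid (a point): Middle of a white mug, 76 mm across, 90 mm high, on the table. Leave alone.
- tape_mid (a point): Middle of a roll of paper tape lying flat, 90 mm across, 24 mm high. Leave alone.
- brush_mid (a point): A flat brush lying on the table beyond the chest's -y end; point near its middle. Leave alone.

How it is judged:
By the outcome, as a careful person would: the job done as asked, in the order asked, and still so for the second after the job is handed in, with the robot touching nothing.
It also fails if it takes over 35 s, if anything falls off the work surface, if the arm or the gripper's body presses on something with over 40 N, if the wrist force passes 120 N, or if a joint passes its speed limit or range.

## Working session

There is one attempt and no reset: what is moved stays moved. The work goes in short steps, Python scripts to look and compute and a tool call to move; the robot and the scene stay as the last step left them, time stands still between calls to the robot, and variables do not carry over. Pictures are saved under pics/ and viewed, and the job is handed in when it is done.

Besides the shell and the picture viewer there is one more tool, called after "Request:" as name(argument=value, ...), one argument or row to a line, values as JSON. apply_moves: Moves the arm, as the interface text tells. Shifts and turns lie within -1 to 1; 1 stands for 0.12 m of shift or pi/2 rad of turn. Its arguments: {"type":"object","properties":{"commands":{"type":"array","items":{"type":"array","items":{"type":"array","items":{"type":"number","minimum":-1,"maximum":1}}}},"gripper":{"type":"number"},"force":{"type":"number"}},"required":["commands"]}

```bash
mkdir -p pics; python3 - <<'E'
from workcell import *
import cv2,numpy as np
s=observe();print(s)
print(finger_overhang if not callable(finger_overhang) else finger_overhang())
for n in("side","top","wrist"):
    c=calibration(n);print(n,c)
    p,d=snapshot(n);cv2.imwrite(f"pics/{n}0.png",p[:,:,::-1]);np.savez(f"{n}0.npz",p=p,d=d,pose=c["pose"])
E
```

```text
{'time': 0.0, 'joint_pos': array([ 9.01605977e+01,  1.46537857e+01,  6.12994816e+00, -2.79762150e-02,
       -8.15838100e+01, -1.63043841e+01]), 'qd': array([-0.00594214,  0.01838446,  0.03216185, -0.00543979, -0.00397966,
        0.06292728]), 'joint_efforts': array([ 8.19409015e-04, -3.86629915e+01,  2.37936759e+01,  5.36487043e+00,
       -6.06681977e-03,  8.02148833e-06]), 'eef_pos': array([0.15275669, 0.52787844, 0.25238189]), 'eef_rot': array([[ 9.60546961e-01, -2.78117434e-01, -4.77750744e-04],
       [-2.78117837e-01, -9.60545123e-01, -1.88013316e-03],
       [ 6.39966626e-05,  1.93882719e-03, -9.99998118e-01]]), 'ft_force': array([-0.00640527,  0.48938982, -0.53956934]), 'moment': array([ 0.056159  ,  0.02331238, -0.02327771]), 'opening': 0.08546417287433992}
0.022
side {'vfov': 56.81773276446074, 'cx': 253.18709448642858, 'cy': 195.6938476208664, 'pose': array([[ 0.99854768,  0.0439639 , -0.03114007,  0.52673889],
       [-0.0532619 ,  0.71861341, -0.6933671 , -0.59210703],
       [-0.00810546,  0.69401869,  0.71991135,  0.7338874 ],
       [ 0.        ,  0.        ,  0.        ,  1.        ]])}
top {'vfov': 56.28079918634526, 'cx': 253.11251224426547, 'cy': 189.30859919425689, 'pose': array([[-1.03022490e-02,  9.95551358e-01, -9.36555290e-02,
         4.82040752e-01],
       [-9.99946887e-01, -1.02292554e-02,  1.25943055e-03,
        -2.52679619e-02],
       [ 2.95801461e-04,  9.36635296e-02,  9.95603865e-01,
         9.76439536e-01],
       [ 0.00000000e+00,  0.00000000e+00,  0.00000000e+00,
         1.00000000e+00]])}
wrist {'vfov': 63.06869054235664, 'cx': 250.05625948119206, 'cy': 197.115574695892, 'pose': array([[-0.27884869,  0.92613882,  0.25398876,  0.21684646],
       [-0.9603338 , -0.2693461 , -0.07219195,  0.50879117],
       [ 0.00155111, -0.26404462,  0.96450922,  0.37386398],
       [ 0.        ,  0.        ,  0.        ,  1.        ]])}
```

View pics/side0.png

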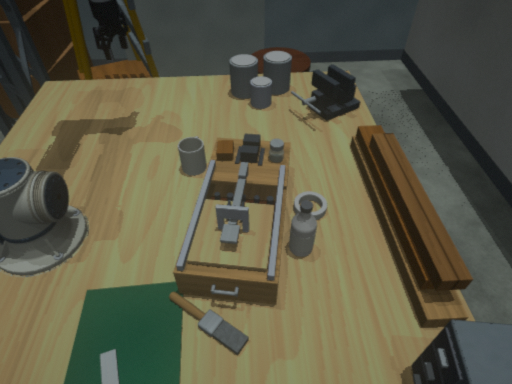

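View pics/top0.png

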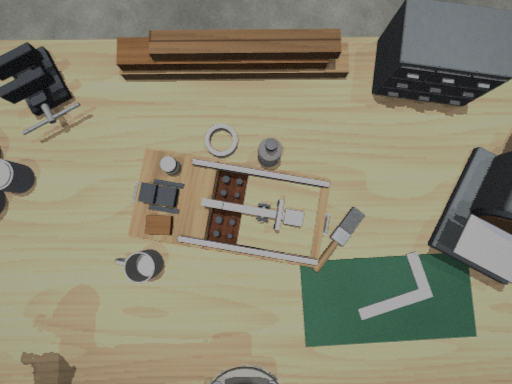

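View pics/wrist0.png

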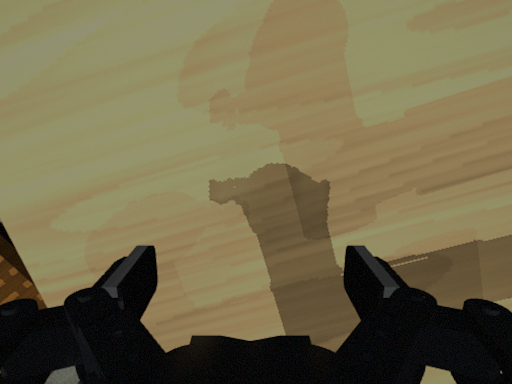

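```bash
cat > h.py <<'E'
import numpy as np,cv2
from workcell import *
def deproj(n,d,u,v,pose=None):
    c=calibration(n);P=c["pose"] if pose is None else pose
    f=192/np.tan(np.radians(c["vfov"]/2))
    u=np.asarray(u,float);v=np.asarray(v,float)
    q=np.stack([(u-c["cx"])/f*d,-(v-c["cy"])/f*d,-d],-1)
    return q@P[:3,:3].T+P[:3,3]
def plane(n,u,v,z,pose=None):
    c=calibration(n);P=c["pose"] if pose is None else pose
    a=deproj(n,np.ones(np.shape(u)),u,v,P);o=P[:3,3];r=a-o
    return o+r*((z-o[2])/r[...,2])[...,None]
def full(n,d,pose=None):
    v,u=np.mgrid[0:384,0:512]
    return deproj(n,d,u,v,pose)
E
python3 - <<'E'
from h import *
z=np.load("top0.npz");p=z["p"];W=full("top",z["d"],z["pose"]);H=W[...,2]
print(np.median(H[280:300,60:100]))
v0,v1,u0,u1=140,275,120,345
a=cv2.resize(p[v0:v1,u0:u1,::-1],None,fx=3.5,fy=3.5,interpolation=cv2.INTER_CUBIC)
cv2.imwrite("pics/topz.png",a)
h=np.clip((H[v0:v1,u0:u1]-0.06)/0.14,0,1)
cv2.imwrite("pics/toph.png",cv2.resize(cv2.applyColorMap((h*255).astype(np.uint8),cv2.COLORMAP_JET),None,fx=3.5,fy=3.5,interpolation=cv2.INTER_NEAREST))
E
```

```text
-0.0001070219904353853
```

View pics/topz.png

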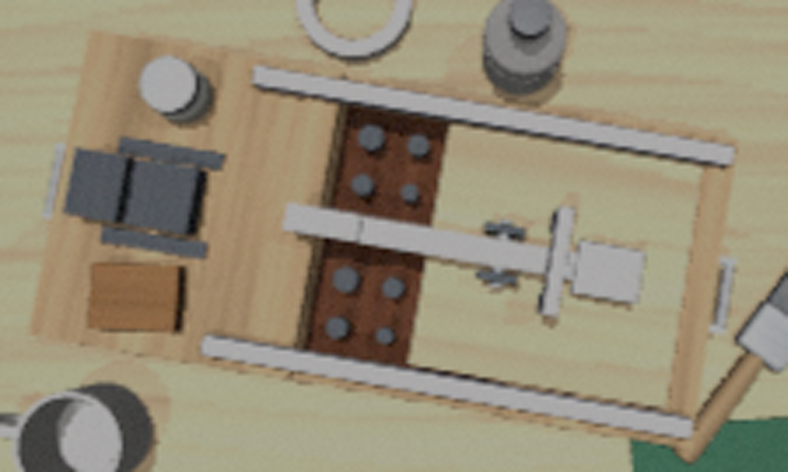

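View pics/toph.png

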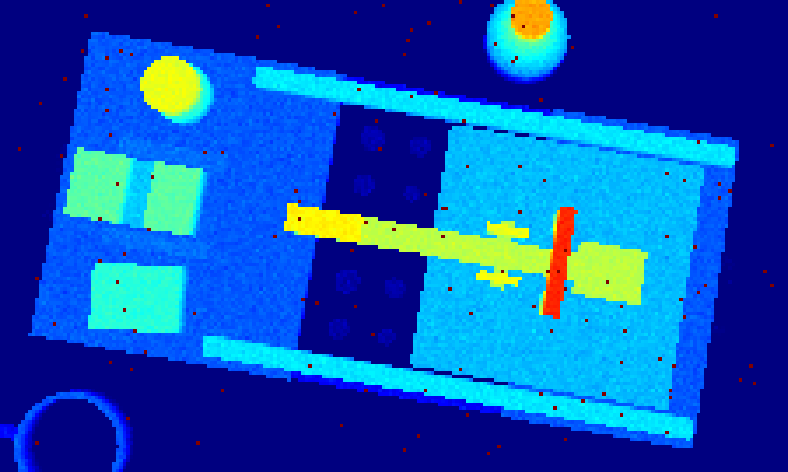

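```bash
python3 - <<'E'
from h import *
z=np.load("top0.npz");W=full("top",cv2.medianBlur(z["d"],3),z["pose"]);H=W[...,2]
m=((H>0.1065)&(H<0.1135)).astype(np.uint8)
n,l,st,ce=cv2.connectedComponentsWithStats(m)
dirs=[];cs=[]
for i in range(1,n):
    if st[i,2]>100:
        P=W[l==i];r=cv2.minAreaRect(P[:,:2].astype(np.float32)*1000)
        c=P[:,:2].mean(0);w,V=np.linalg.eigh(np.cov((P[:,:2]-c).T));d=V[:,1]*np.sign(V[1,1]);print("chan",r,c,d,np.degrees(np.arctan2(-d[0],d[1])),P[:,2].mean());dirs.append(d);cs.append(c)
y=sum(dirs);y/=np.linalg.norm(y);x=np.array([y[1],-y[0]])
# ends of chest
m=(H>0.08)&(H<0.2)
m=m.astype(np.uint8);n,l,st,_=cv2.connectedComponentsWithStats(m)
i=l[175,160] or l[220,300]
P=W[l==l[230,185]][:,:2];
print("chest rect",cv2.minAreaRect(P.astype(np.float32)*1000))
a=P@y;b=P@x;print("y ext",np.percentile(a,[0,.5,99.5,100]),"x ext",np.percentile(b,[0,.5,99.5,100]))
xc=np.mean([c@x for c in cs]);print("x mid from chan",xc,[c@x for c in cs])
yc=(a.min()+a.max())/2
O=xc*x+yc*y;print("origin",O,"yaw",np.degrees(np.arctan2(-y[0],y[1])))
np.savez("chest.npz",O=O,x=x,y=y)
L=np.stack([(W[...,:2]-O)@x,(W[...,:2]-O)@y,H],-1)
def ext(name,m,pc=(1,99)):
    n_,l,st,_=cv2.connectedComponentsWithStats(m.astype(np.uint8))
    if n_<2:print(name,"none");return
    i=1+np.argmax(st[1:,4]);Q=L[l==i];print(name,len(Q),"x",np.percentile(Q[:,0],pc).round(4),"y",np.percentile(Q[:,1],pc).round(4),"z",Q[:,2].mean().round(4))
LX,LY,Z=L[...,0],L[...,1],H
ins=(abs(LX)<.12)&(abs(LY)<.26)
ext("lid",ins&(abs(LX)<.084)&(Z>.099)&(Z<.1065))
ext("bridge",ins&(Z>.172)&(Z<.185))
ext("pad",ins&(Z>.133)&(Z<.145)&(LY<-.06-.05)&(abs(LX)<.025))
ext("keepA",ins&(Z>.12)&(Z<.13)&(LY>.05)&(abs(LX)<.03)&(LY<.17))
ext("keep+",ins&(Z>.12)&(Z<.13)&(LY>.05)&(abs(LX)<.03))
for yy in np.arange(.1,.23,.003):
    q=ins&(abs(LX)<.015)&(abs(LY-yy)<.0015);print(round(yy,3),Z[q].round(3)[:8])
ext("bar",ins&(abs(LX)<.015)&(Z>.13)&(Z<.165)&(LY>-.1))
ext("jar",ins&(Z>.14)&(Z<.16)&(LY>.1))
ext("off",ins&(Z>.114)&(Z<.122)&(LY>.1)&(abs(LX)>.03))
E
```

```text
chan ((904.7661743164062, -86.95686340332031), (2.548579216003418, 326.3126220703125), 0.16162651777267456) [ 0.90487748 -0.09462944] [4.24860124e-04 9.99999910e-01] -0.024342692705594818 0.11007706810955134
chan ((604.4359741210938, -45.331573486328125), (337.0558166503906, 14.413873672485352), 79.76625061035156) [ 0.60441271 -0.04453747] [0.17816516 0.9840006 ] -10.262903737867383 0.1093271581274729
chan ((417.6322021484375, -11.084671020507812), (338.4423828125, 14.19022274017334), 79.72506713867188) [ 0.41787172 -0.01073164] [0.17915385 0.98382107] -10.320477676916575 0.10930255205378919
chest rect ((521.9678344726562, 31.181167602539062), (472.3343505859375, 220.6173553466797), 79.6988296508789)
y ext [-0.14760464 -0.1403051   0.32719777  0.33393592] x ext [0.39132406 0.39778628 0.63074637 0.63761322]
x mid from chan 0.6437502584067555 [np.float64(0.9096990216196938), np.float64(0.6053989064150305), np.float64(0.416152847185542)]
origin [0.6502733  0.01545553] yaw -6.873322470672874
lid 1075 x [-0.0836 -0.0458] y [-0.2135 -0.0369] z 0.1036
bridge 37 x [-0.1199 -0.1017] y [-0.122
[... 1793 characters left out ...]
9 [-0.001  0.    -0.     0.09   0.002  0.09   0.089]
0.202 [ 0.    -0.     0.089 -0.     0.09   0.09   0.002  0.09 ]
0.205 [0.    0.089 0.089 0.    0.09  0.003 0.09 ]
0.208 [0.    0.089 0.    0.09  0.003 0.09 ]
0.211 [-0.001  0.09   0.     0.09   0.09 ]
0.214 [-0.001  0.09   0.     0.09   0.09   0.09 ]
0.217 [ 0.087 -0.001  0.09   0.002  0.089  0.09   0.089]
0.22 [-0.002  0.088 -0.     0.089  0.089  0.002  0.089  0.091]
0.223 [0.    0.089 0.088 0.    0.091 0.002 0.002 0.089]
0.226 [0.001 0.    0.092 0.091]
0.229 [0.001 0.001 0.089]
bar 28 x [0.0103 0.0148] y [-0.0923 -0.0745] z 0.1516
jar 209 x [-0.0635 -0.0281] y [0.1356 0.1714] z 0.1445
off 36 x [-0.0667 -0.0322] y [0.1349 0.1559] z 0.1174
```

```bash
python3 - <<'E'
from h import *
z=np.load("top0.npz");W=full("top",cv2.medianBlur(z["d"],3),z["pose"]);H=W[...,2]
y=np.array([.1787,.9839]);y/=np.linalg.norm(y);x=np.array([y[1],-y[0]])
O=np.array([.522,.0312]);
c1=np.array([.6044127,-.0445375]);c2=np.array([.4178717,-.0107316])
print("chan x",(c1-O)@x,(c2-O)@x)
O=O+x*((c1-O)@x+(c2-O)@x)/2
np.savez("chest.npz",O=O,x=x,y=y);print(O)
L=np.stack([(W[...,:2]-O)@x,(W[...,:2]-O)@y,H],-1)
def ext(name,m,pc=(1,99)):
    n_,l,st,_=cv2.connectedComponentsWithStats(m.astype(np.uint8))
    if n_<2:print(name,"none");return
    i=1+np.argmax(st[1:,4]);Q=L[l==i];print(name,len(Q),"x",np.percentile(Q[:,0],pc).round(4),"y",np.percentile(Q[:,1],pc).round(4),"z",Q[:,2].mean().round(4))
LX,LY,Z=L[...,0],L[...,1],H
ins=(abs(LX)<.12)&(abs(LY)<.26)
ext("lid",ins&(abs(LX)<.084)&(Z>.099)&(Z<.1065))
ext("bridge",ins&(Z>.172)&(Z<.185))
ext("pad",ins&(Z>.133)&(Z<.145)&(LY<-.13)&(abs(LX)<.025))
for yy in np.arange(.09,.23,.003):
    q=ins&(abs(LX)<.015)&(abs(LY-yy)<.0015);print(round(yy,3),np.median(Z[q]).round(3),q.sum())
ext("bar",ins&(abs(LX)<.015)&(Z>.13)&(Z<.165)&(LY>-.1))
ext("jar",ins&(Z>.14)&(Z<.16)&(LY>.1))
ext("off",ins&(Z>.114)&(Z<.122)&(LY>.1)&(abs(LX)>.03))
E
```

```text
chan x 0.09462048268330976 -0.09495899455502904
[0.52183347 0.03123025]
lid 4266 x [-0.0826  0.0826] y [-0.21   -0.0332] z 0.1037
bridge 143 x [-0.0332  0.0344] y [-0.1224 -0.1124] z 0.1771
pad 300 x [-0.0177  0.0175] y [-0.1758 -0.131 ] z 0.1383
0.09 0.09 14
0.093 0.09 16
0.096 0.09 14
0.099 0.09 15
0.102 0.09 15
0.105 0.09 15
0.108 0.09 14
0.111 0.09 15
0.114 0.09 15
0.117 0.09 15
0.12 0.09 14
0.123 0.09 15
0.126 0.09 14
0.129 0.091 17
0.132 0.112 54
0.135 0.125 16
0.138 0.125 16
0.141 0.125 16
0.144 0.125 15
0.147 0.125 17
0.15 0.126 17
0.153 0.125 15
0.156 0.125 15
0.159 0.125 15
0.162 0.124 11
0.165 nan 0
0.168 0.106 12
0.171 0.106 15
0.174 0.106 14
0.177 0.106 18
0.18 0.116 40
0.183 0.125 17
0.186 0.125 14
0.189 0.125 16
0.192 0.125 18
0.195 0.125 17
0.198 0.125 13
0.201 0.125 15
0.204 0.125 17
0.207 0.125 16
0.21 0.125 15
0.213 0.125 15
0.216 0.124 11
0.219 nan 0
0.222 nan 0
0.225 nan 0
0.228 0.091 10
bar 600 x [-0.0137  0.0137] y [-0.0982  0.0612] z 0.1415
jar 209 x [0.0567 0.0919] y [0.1401 0.1756] z 0.1445
off 482 x [-0.0932 -0.0478] y [0.1298 0.1899] z 0.1176
  return _methods._mean(a, axis=axis, dtype=dtype,
  ret = ret.dtype.type(ret / rcount)
```

Request:
apply_moves(
  commands=[
    [[0.35,0.35,0,0],[0.7,0.7,0,0],[1,1,0,0],[1,1,0,0]],
  ],
  gripper=-1,
  force=40,
)

```text
time: 0.65
eef_pos: [0.2357, 0.3769, 0.2533]
eef_rot: [[0.96, -0.281, -0.0], [-0.281, -0.96, -0.001], [0.0, 0.001, -1.0]]
ft_force: [-0.0, 0.6, 0.3]
opening: 0.0124
```

Request:
apply_moves(
  commands=[
    [[0.35,0.35,0,0],[0.7,0.7,0,0],[1,1,0,0],[1,1,0,0]],
  ],
)

```text
time: 1.15
eef_pos: [0.318, 0.2263, 0.2534]
eef_rot: [[0.959, -0.284, -0.0], [-0.284, -0.959, -0.001], [0.0, 0.001, -1.0]]
ft_force: [-0.3, 0.5, 0.1]
opening: -0.0
```

Request:
apply_moves(
  commands=[
    [[0.35,0.35,0,0],[0.7,0.7,0,0],[1,1,0,0],[1,1,0,0]],
  ],
)

```text
time: 1.65
eef_pos: [0.3999, 0.0757, 0.2531]
eef_rot: [[0.957, -0.289, -0.001], [-0.289, -0.957, -0.001], [-0.0, 0.002, -1.0]]
ft_force: [0.5, -0.7, 0.4]
opening: -0.0001
```

Request:
apply_moves(
  commands=[
    [[0.35,0.35,0,0],[0.7,0.7,0,0],[0.8,0.9,0,0],[0.8,0.9,0,0]],
  ],
)

```text
time: 2.15
eef_pos: [0.4613, -0.0552, 0.2525]
eef_rot: [[0.957, -0.29, -0.002], [-0.29, -0.957, -0.001], [-0.002, 0.002, -1.0]]
ft_force: [-0.8, 0.5, -0.5]
opening: -0.0
```

Request:
apply_moves(
  commands=[
    [[0.1,0.1,0,0.1],[0.2,0.17,0,0.21],[0.3,0.25,0,0.32],[0.41,0.33,0,0.43],[0.41,0.33,0,0.54],[0.41,0.33,0,0.65],[0.41,0.33,0,0.76],[0.41,0.33,0,0.86],[0.41,0.33,0,0.927],[0.41,0.33,0,0.927]],
  ],
)

```text
time: 3.4
eef_pos: [0.4972, -0.1054, 0.2524]
eef_rot: [[-0.175, -0.985, -0.002], [-0.985, 0.175, -0.001], [0.001, 0.002, -1.0]]
ft_force: [0.2, -0.6, -0.8]
opening: 0.0003
```

```bash
cat > st.py <<'E'
from h import *
c=np.load("chest.npz")
s=observe();p=s["eef_pos"];d=p[:2]-c["O"]
print("t",s["time"],"chest x,y",(d@c["x"]).round(4),(d@c["y"]).round(4),"tip z",p[2]-.022,"F chest xyz",(s["ft_force"][:2]@c["x"]).round(2),(s["ft_force"][:2]@c["y"]).round(2),s["ft_force"][2].round(2))
R=s["eef_rot"];print("toolx in chest",R[:2,0]@c["x"],R[:2,0]@c["y"])
E
python3 st.py
```

```text
t 3.4 chest x,y 0.0002 -0.1388 tip z 0.2303906802929305 F chest xyz 0.26 -0.55 -0.83
toolx in chest 0.0034544805267989324 -0.9999930591126842
```

Request:
apply_moves(
  commands=[
    [[0.03,0,0.12,0],[0.03,0,0.25,0],[0.03,0,0.35,0],[0.03,0,0.35,0]],
  ],
)

```text
time: 3.9
eef_pos: [0.4958, -0.1088, 0.209]
eef_rot: [[-0.175, -0.985, -0.005], [-0.985, 0.175, -0.001], [0.002, 0.005, -1.0]]
ft_force: [-0.4, -0.2, -0.1]
opening: 0.0001
```

```bash
python3 st.py; python3 - <<'E'
from h import *
a=[]
for n in("side","top","wrist"):
    p,d=snapshot(n);np.savez(f"{n}1.npz",p=p,d=d)
    if n=="side":p=cv2.resize(p[130:310,160:330],None,fx=2.2,fy=2.2)
    elif n=="top":p=cv2.resize(p[130:290,120:350],None,fx=2,fy=2)
    else:p=cv2.resize(p,None,fx=.8,fy=.8)
    cv2.imwrite(f"pics/{n}1.png",p[:,:,::-1])
E
```

```text
t 3.9 chest x,y -0.0006 -0.1425 tip z 0.18700905670777337 F chest xyz -0.33 -0.28 -0.07
toolx in chest 0.004123779075263417 -0.9999898174772975
```

View pics/side1.png

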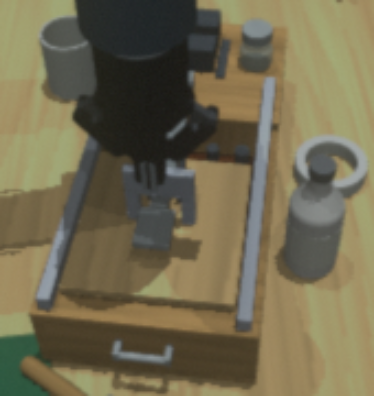

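View pics/top1.png

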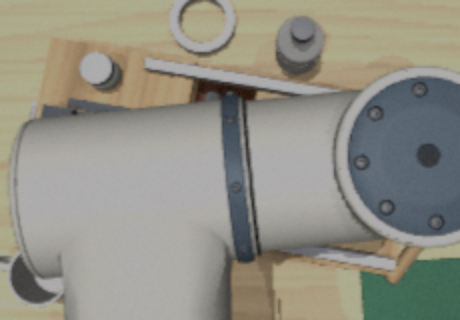

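View pics/wrist1.png

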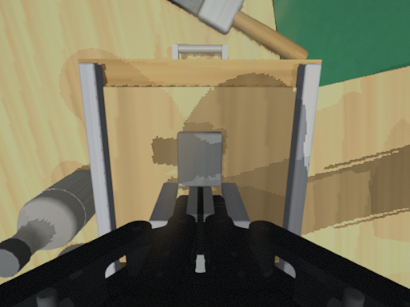

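Request:
apply_moves(
  commands=[
    [[0,0,0.12,0],[0,0,0.24,0],[0,0,0.32,0],[0,0,0.34,0],[0,0,0.34,0]],
  ],
)

```text
time: 4.68
eef_pos: [0.4969, -0.1091, 0.17]
eef_rot: [[-0.175, -0.985, -0.001], [-0.985, 0.175, -0.001], [0.002, 0.001, -1.0]]
ft_force: [-0.5, 0.5, 0.4]
opening: -0.0004
```

```bash
python3 st.py
```

```text
t 4.675 chest x,y 0.0005 -0.1426 tip z 0.1480336061195112 F chest xyz -0.58 0.38 0.39
toolx in chest 0.003835059248820744 -0.9999913234869068
```

Request:
apply_moves(
  commands=[
    [[0,0,0.02,0],[0,0,0.04,0],[0,0,0.06,0],[0,0,0.07,0],[0,0,0.08,0],[0,0,0.08,0]],
  ],
)

```text
time: 5.42
eef_pos: [0.4968, -0.1092, 0.1607]
eef_rot: [[-0.175, -0.985, -0.001], [-0.985, 0.175, -0.002], [0.002, 0.001, -1.0]]
ft_force: [-1.0, 0.3, 2.3]
opening: -0.0
```

```bash
python3 st.py
```

```text
t 5.425 chest x,y 0.0005 -0.1426 tip z 0.138673898833513 F chest xyz -1.03 0.15 2.32
toolx in chest 0.003943604193127733 -0.9999906828891446
```

Request:
apply_moves(
  commands=[
    [[0,0,0.01,0],[0,0,0.02,0],[0,0,0.03,0],[0,0,0.04,0],[0,0,0.05,0],[0,0,0.05,0],[0,0,0.05,0]],
  ],
)

```text
time: 6.3
eef_pos: [0.4968, -0.1093, 0.1547]
eef_rot: [[-0.175, -0.985, -0.001], [-0.985, 0.175, -0.002], [0.002, 0.001, -1.0]]
ft_force: [-1.5, -0.9, 3.2]
opening: -0.0
```

```bash
python3 st.py; python3 - <<'E'
from h import *
for n in("side",):
    p,d=snapshot(n);np.savez(f"{n}2.npz",p=p,d=d)
    p=cv2.resize(p[130:310,160:330],None,fx=3,fy=3)
    cv2.imwrite(f"pics/{n}2.png",p[:,:,::-1])
E
```

```text
t 6.3 chest x,y 0.0005 -0.1428 tip z 0.1326741326747485 F chest xyz -1.32 -1.2 3.16
toolx in chest 0.003911927644978255 -0.9999904563958455
```

View pics/side2.png

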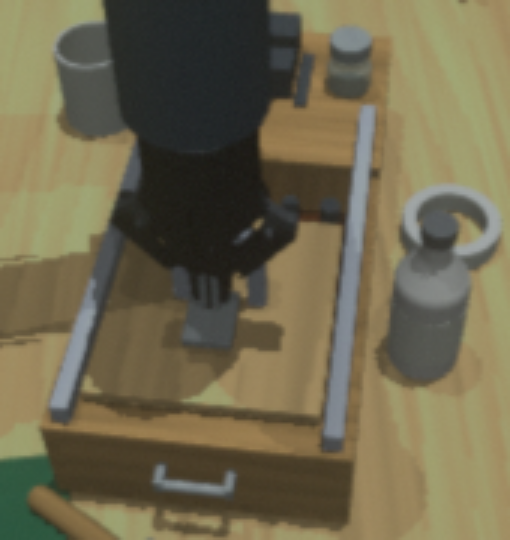

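Request:
apply_moves(
  commands=[
    [[0,0,0.005,0],[0,0,0.01,0],[-0.02,0,0.01,0],[-0.04,0,0.01,0],[-0.06,0,0.01,0],[-0.08,0,0.01,0],[-0.1,0,0.01,0],[-0.12,0,0.01,0],[-0.14,0,0.01,0],[-0.16,0,0.01,0],[-0.18,0,0.01,0]],
  ],
)

```text
time: 7.72
eef_pos: [0.5008, -0.0879, 0.1535]
eef_rot: [[-0.175, -0.985, -0.001], [-0.985, 0.175, -0.002], [0.002, 0.001, -1.0]]
ft_force: [0.7, -2.9, 3.5]
opening: 0.0002
```

```bash
python3 st.py
```

```text
t 7.725 chest x,y 0.0006 -0.121 tip z 0.13152926395652728 F chest xyz 1.17 -2.71 3.48
toolx in chest 0.003994249051597647 -0.9999902523481233
```

Request:
apply_moves(
  commands=[
    [[-0.03,0,0,0],[-0.06,0,0,0],[-0.09,0,0,0],[-0.12,0,0,0],[-0.15,0,0,0],[-0.18,0,0,0],[-0.21,0,0,0],[-0.24,0,0,0],[-0.27,0,0,0],[-0.3,0,0,0],[-0.33,0,0,0],[-0.35,0,0,0],[-0.35,0,0,0]],
  ],
)

```text
time: 9.35
eef_pos: [0.5082, -0.0461, 0.1534]
eef_rot: [[-0.175, -0.985, -0.001], [-0.985, 0.175, -0.001], [0.001, 0.001, -1.0]]
ft_force: [-0.3, -0.1, 2.7]
opening: -0.0004
```

```bash
python3 st.py; python3 - <<'E'
from h import *
for n in("side","top","wrist"):
    c=calibration(n);p,d=snapshot(n);np.savez(f"{n}3.npz",p=p,d=d,pose=c["pose"])
    if n=="side":p=cv2.resize(p[130:310,160:330],None,fx=3,fy=3)
    elif n=="top":p=cv2.resize(p[130:290,120:350],None,fx=2.5,fy=2.5)
    cv2.imwrite(f"pics/{n}3.png",p[:,:,::-1])
z=np.load("side3.npz");W=full("side",cv2.medianBlur(z["d"],3));c=np.load("chest.npz")
L=np.stack([(W[...,:2]-c["O"])@c["x"],(W[...,:2]-c["O"])@c["y"]],-1);Z=W[...,2]
m=(Z>.099)&(Z<.1075)&(abs(abs(L[...,0])-.055)<.025)&(abs(L[...,1])<.24);print("lid y",np.percentile(L[m][:,1],[.5,1,50,99,99.5]),m.sum())
m=(Z>.08)&(Z<.18)&(abs(L[...,0])<.03)&(L[...,1]>.08)&(L[...,1]<.24);print(m.sum(),np.c_[L[m],Z[m]][::40].round(3))
E
```

```text
t 9.35 chest x,y 0.0004 -0.0785 tip z 0.13139852690769305 F chest xyz -0.32 -0.19 2.7
toolx in chest 0.004124470079903071 -0.9999907108039198
lid y [-0.15285983 -0.15259673 -0.08673783  0.09042551  0.13727495] 2142
267 [[0.011 0.216 0.126]
 [0.026 0.192 0.121]
 [0.018 0.157 0.126]
 [0.027 0.157 0.113]
 [0.024 0.133 0.115]
 [0.014 0.128 0.097]
 [0.021 0.111 0.09 ]]
```

View pics/side3.png

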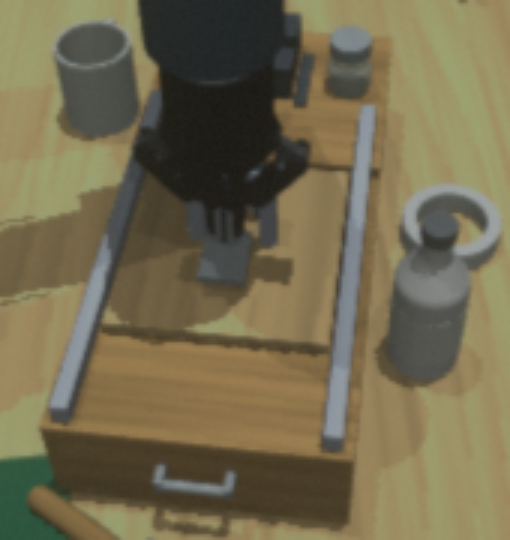

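View pics/top3.png

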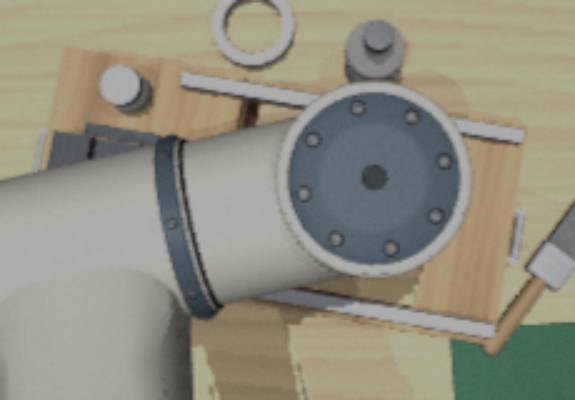

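View pics/wrist3.png

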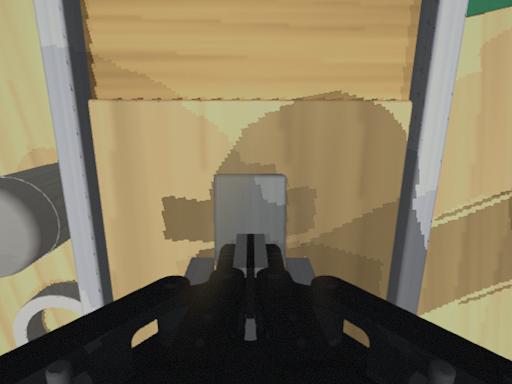

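```bash
cat > meas.py <<'E'
import sys
from h import *
c=np.load("chest.npz")
def loc(n,f):
    z=np.load(f);W=full(n,cv2.medianBlur(z["d"],3),z["pose"] if "pose" in z else None)
    return (W[...,:2]-c["O"])@c["x"],(W[...,:2]-c["O"])@c["y"],W[...,2]
def lid(n,f):
    X,Y,Z=loc(n,f);m=(Z>.0985)&(Z<.1075)&(abs(abs(X)-.055)<.025)&(Y>-.24)&(Y<-.03)
    # per-column min
    xs=np.round(X[m]/.004).astype(int);r=[Y[m][xs==k].min() for k in np.unique(xs)]
    print(f,"lid rear",np.median(r).round(4),len(r))
def pad(n,f,y0,y1):
    X,Y,Z=loc(n,f);m=(abs(X)<.015)&(Y>y0)&(Y<y1)&(Z>.11)&(Z<.145)
    k=np.polyfit(Y[m],Z[m],1);print(f,"pad",m.sum(),"angle",np.arctan(k[0]).round(3),"y",Y[m].min().round(4),Y[m].max().round(4),"z mean",Z[m].mean().round(4))
E
python3 - <<'E'
from meas import *
lid("side","side0.npz");lid("top","top0.npz");lid("side","side3.npz");lid("wrist","wrist3.npz")
pad("top","top0.npz",-.18,-.132);pad("side","side0.npz",-.18,-.132);pad("side","side3.npz",-.122,-.094);pad("wrist","wrist3.npz",-.122,-.094)
E
```

```text
side0.npz lid rear -0.2132 26
top0.npz lid rear -0.2104 26
side3.npz lid rear -0.1526 26
wrist3.npz lid rear -0.1517 26
top0.npz pad 244 angle 0.01 y -0.1764 -0.1322 z mean 0.1384
side0.npz pad 264 angle 0.066 y -0.1789 -0.1323 z mean 0.1386
side3.npz pad 140 angle 0.299 y -0.1171 -0.094 z mean 0.1253
wrist3.npz pad 2874 angle 0.183 y -0.1164 -0.094 z mean 0.1268
```

Request:
apply_moves(
  commands=[
    [[-0.03,0,0,0],[-0.06,0,0,0],[-0.09,0,0,0],[-0.12,0,0,0],[-0.15,0,0,0],[-0.18,0,0,0],[-0.21,0,0,0],[-0.24,0,0,0],[-0.27,0,0,0],[-0.3,0,0,0],[-0.33,0,0,0],[-0.33,0,0,0]],
  ],
)

```text
time: 11.0
eef_pos: [0.5154, -0.0065, 0.1534]
eef_rot: [[-0.175, -0.985, -0.0], [-0.985, 0.175, -0.0], [0.0, 0.0, -1.0]]
ft_force: [1.3, 0.6, 3.3]
opening: -0.0003
```

```bash
python3 st.py; python3 - <<'E'
from meas import *
for n in("side","wrist"):
    k=calibration(n);p,d=snapshot(n);np.savez(f"{n}4.npz",p=p,d=d,pose=k["pose"])
    lid(n,f"{n}4.npz")
cv2.imwrite("pics/wrist4.png",p[:,:,::-1])
pad("wrist","wrist4.npz",-.09,-.053)
E
```

```text
t 11.0 chest x,y 0.0004 -0.0383 tip z 0.1313728174886782 F chest xyz 1.22 0.85 3.3
toolx in chest 0.004217101029653827 -0.9999910991337461
side4.npz lid rear -0.1135 26
wrist4.npz lid rear -0.1129 26
wrist4.npz pad 3098 angle 0.174 y -0.0773 -0.0531 z mean 0.1267
```

Request:
apply_moves(
  commands=[
    [[0,0,-0.01,0],[0,0,-0.02,0],[0,0,-0.03,0],[0,0,-0.04,0],[0,0,-0.04,0],[0,0,-0.04,0]],
  ],
)

```text
time: 11.85
eef_pos: [0.5151, -0.0065, 0.1579]
eef_rot: [[-0.175, -0.985, -0.001], [-0.985, 0.175, 0.0], [-0.0, 0.001, -1.0]]
ft_force: [0.2, -0.5, -1.0]
opening: -0.0002
```

```bash
python3 st.py; python3 - <<'E'
from meas import *
for n in("wrist",):
    k=calibration(n);p,d=snapshot(n);np.savez(f"{n}5.npz",p=p,d=d,pose=k["pose"])
    lid(n,f"{n}5.npz")
pad("wrist","wrist5.npz",-.09,-.053)
E
```

```text
t 11.85 chest x,y 0.0001 -0.0383 tip z 0.13590000251744488 F chest xyz 0.31 -0.5 -0.97
toolx in chest 0.0040081432838250455 -0.9999919628190417
wrist5.npz lid rear -0.1126 26
wrist5.npz pad 3244 angle 0.127 y -0.0781 -0.053 z mean 0.1321
```

Request:
apply_moves(
  commands=[
    [[-0.02,0,0,0],[-0.04,0,0,0],[-0.06,0,0,0],[-0.08,0,0,0],[-0.1,0,0,0],[-0.11,0,0,0],[-0.11,0,0,0]],
  ],
)

```text
time: 12.78
eef_pos: [0.5175, 0.0067, 0.158]
eef_rot: [[-0.175, -0.985, -0.001], [-0.985, 0.175, 0.0], [-0.0, 0.001, -1.0]]
ft_force: [-1.5, -2.3, -0.8]
opening: -0.0003
```

Request:
apply_moves(
  commands=[
    [[-0.01,0,0,0],[-0.015,0,0,0],[-0.015,0,0,0]],
  ],
)

```text
time: 13.15
eef_pos: [0.5179, 0.0087, 0.1582]
eef_rot: [[-0.175, -0.985, -0.0], [-0.985, 0.175, 0.001], [-0.001, 0.0, -1.0]]
ft_force: [-0.7, -2.1, 2.1]
opening: 0.0001
```

```bash
cat > look.py <<'E'
import sys
from meas import *
i=sys.argv[1];a=float(sys.argv[2])
n="wrist"
k=calibration(n);p,d=snapshot(n);np.savez(f"{n}{i}.npz",p=p,d=d,pose=k["pose"])
lid(n,f"{n}{i}.npz");pad(n,f"{n}{i}.npz",a-.09,a)
E
python3 st.py; python3 look.py 6 -.04
```

```text
t 13.15 chest x,y 0.0002 -0.0229 tip z 0.13620093012572146 F chest xyz -0.34 -2.19 2.15
toolx in chest 0.004224111595181725 -0.9999907422356761
wrist6.npz lid rear -0.0991 26
wrist6.npz pad 3265 angle 0.098 y -0.0645 -0.04 z mean 0.1346
```

Request:
apply_moves(
  commands=[
    [[-0.01,0,0,0],[-0.02,0,0,0],[-0.025,0,0,0],[-0.025,0,0,0]],
  ],
)

```text
time: 13.7
eef_pos: [0.5186, 0.0118, 0.1584]
eef_rot: [[-0.174, -0.985, 0.0], [-0.985, 0.174, 0.001], [-0.001, -0.0, -1.0]]
ft_force: [0.0, -1.4, 4.1]
opening: 0.0002
```

```bash
python3 st.py; python3 look.py 7 -.036
```

```text
t 13.7 chest x,y 0.0003 -0.0197 tip z 0.136423317064726 F chest xyz 0.26 -1.36 4.14
toolx in chest 0.00441885210335994 -0.9999897221991186
wrist7.npz lid rear -0.097 26
wrist7.npz pad 3525 angle 0.101 y -0.0623 -0.036 z mean 0.135
```

Request:
apply_moves(
  commands=[
    [[0,0,-0.01,0],[0,0,-0.02,0],[0,0,-0.03,0],[0,0,-0.04,0],[0,0,-0.05,0],[0,0,-0.05,0]],
  ],
)

```text
time: 14.5
eef_pos: [0.5187, 0.0119, 0.1644]
eef_rot: [[-0.174, -0.985, 0.001], [-0.985, 0.174, 0.001], [-0.001, -0.0, -1.0]]
ft_force: [0.3, -0.2, 0.7]
opening: -0.0002
```

```bash
python3 st.py; python3 look.py 8 -.036
```

```text
t 14.5 chest x,y 0.0004 -0.0196 tip z 0.14244631549240283 F chest xyz 0.29 -0.12 0.73
toolx in chest 0.0043911589647916425 -0.9999895423577637
wrist8.npz lid rear -0.0967 26
wrist8.npz pad 3447 angle 0.052 y -0.0623 -0.036 z mean 0.1396
```

Request:
apply_moves(
  commands=[
    [[0.02,0,-0.01,0],[0.05,0,-0.03,0],[0.08,0,-0.1,0],[0.1,0,-0.3,0],[0.1,0,-0.6,0],[0.1,0,-0.9,0],[0.1,0,-1,0],[0.1,0,-1,0]],
  ],
)

```text
time: 15.55
eef_pos: [0.5167, -0.0001, 0.285]
eef_rot: [[-0.175, -0.985, 0.002], [-0.985, 0.175, 0.002], [-0.002, -0.002, -1.0]]
ft_force: [0.3, 0.3, -0.8]
opening: 0.0003
```

Request:
apply_moves(
  commands=[
    [[0.3,0,0,0],[0.7,0,0,0],[1,0,0,0],[1,0,0,0]],
  ],
)

```text
time: 16.05
eef_pos: [0.4946, -0.1201, 0.2832]
eef_rot: [[-0.178, -0.984, -0.001], [-0.984, 0.178, 0.002], [-0.002, 0.001, -1.0]]
ft_force: [-0.2, 0.2, -0.8]
opening: -0.0002
```

Request:
apply_moves(
  commands=[
    [[0.3,0.3,0,0],[0.7,0.7,0,0],[1,1,0,0],[1,1,0,0]],
  ],
)

```text
time: 16.55
eef_pos: [0.3526, -0.2175, 0.2828]
eef_rot: [[-0.18, -0.984, -0.001], [-0.984, 0.18, 0.002], [-0.002, 0.002, -1.0]]
ft_force: [0.5, 0.5, 0.5]
opening: 0.0001
```

```bash
python3 st.py; python3 - <<'E'
from meas import *
for n in("side","top"):
    k=calibration(n);p,d=snapshot(n);np.savez(f"{n}9.npz",p=p,d=d,pose=k["pose"]);lid(n,f"{n}9.npz")
    p=cv2.resize(p[130:310,160:330],None,fx=3,fy=3) if n=="side" else cv2.resize(p[130:290,120:350],None,fx=3,fy=3)
    cv2.imwrite(f"pics/{n}9.png",p[:,:,::-1])
X,Y,Z=loc("top","top9.npz")
for yy in np.arange(-.07,.23,.01):
    q=(abs(X)<.007)&(abs(Y-yy)<.004);print(yy.round(3),np.median(Z[q]).round(4) if q.any() else None)
E
```

```text
t 16.55 chest x,y -0.122 -0.275 tip z 0.26081792609048227 F chest xyz 0.42 0.56 0.48
toolx in chest -0.0017316550855157379 -0.9999966187298247
side9.npz lid rear -0.0977 26
top9.npz lid rear -0.0953 26
-0.07 0.1042
-0.06 0.1373
-0.05 0.1387
-0.04 0.1394
-0.03 0.1387
-0.02 0.1387
-0.01 0.1394
0.0 0.1772
0.01 0.1389
0.02 0.1385
0.03 0.1388
0.04 0.139
0.05 0.1388
0.06 0.1386
0.07 0.1389
0.08 0.139
0.09 0.1391
0.1 0.1387
0.11 0.1382
0.12 0.1386
0.13 0.1475
0.14 0.1489
0.15 0.1488
0.16 0.1487
0.17 0.1489
0.18 0.1472
0.19 0.1249
0.2 0.1253
0.21 0.1254
0.22 0.1224
0.23 0.0897
```

View pics/side9.png

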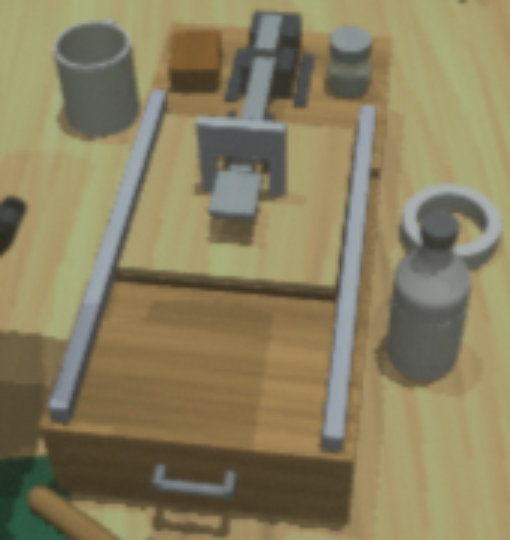

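View pics/top9.png

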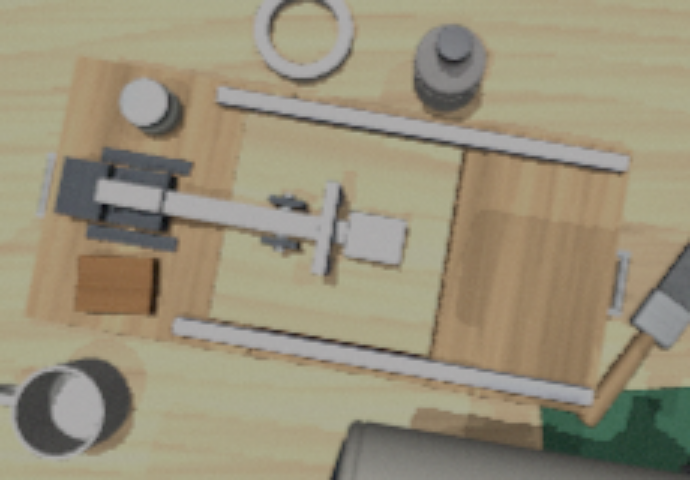

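```bash
python3 -c "
from workcell import *
print(sign_off())"
```

```text
the job is handed in; nothing more can be done
None
```

The lid is shut and the drop bar is latched in the keeper. The job was handed in at about 16.6 s with the arm clear of everything.

**What I did:** I used the shut fingers behind the bridge to press the pad down to about 0.17–0.18 rad. With the bar raised I pushed the lid at about 2–3 N until the tooth was over the keeper's front land. I then let the tooth rest on the keeper's top and eased the lid on. When the tooth entered the notch, the bar's weight came back onto the finger (about 2 N, rising to about 4 N). I moved about 3 mm further, lowered the bar gently and backed off.

**Last checks:**
- **Bar:** the top camera's depth shows it level along its whole length, at 0.1387 m from pad to mid-bar. The nose plate is at 0.149 m above the keeper, so the tooth is down in the notch.
- **Lid travel:** it is about 0.128 m, roughly 3 mm short of my estimate for mid-notch and within the ±4 mm play.
- **Other things:** by eye in the final side and top pictures, the jar, offcut, glue bottle, mug, tape and brush are where they were.

**Disagreements:** the views differed by about 2 mm on the lid's rear edge. Bar angles from the wrist camera read about 0.04 rad high, so I relied on force and height for the final seating.

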